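Load a circuit board into the soldering fixture and latch it

ROBOT

A 6-joint arm with a two-finger parallel gripper is mounted at the origin on the work surface. World frame = base frame: x ahead of the robot, y to its left, z up, the work surface at z = 0. Lengths are in mm, angles in rad, forces in N, time in s.
With the tool pointing down it reaches from about 400 to 925 mm from the base axis. Payload 12.5 kg.
Tool frame: the origin (TCP) lies midway between the tips of the shut fingers; the grasp point (between the pads) lies 19 mm behind it; z points along the fingers, y is the line along which they close (so a half turn about z gives the same grasp; the last joint's range is limited). The gripper opens to 95 mm and grips with 3 to 60 N. Pads are 20 mm wide; open, the fingers measure 119 mm over their backs; the gripper's body (75 mm by 180 mm) begins 59 mm behind the grasp point.
Start: joints at [1.196, 0.491, 1.559, -0, 1.092, -0.106], TCP at [165.966, 602.579, 214.661] pointing down, gripper open.
Joint ranges: [-3.1, 3.1], [-0.84, 2.19], [0.05, 2.79], [-1.13, 4.28], [0.06, 2.93], [-2.69, 2.69]. Speed limits (rad/s): [2.22, 2.22, 2.79, 3.14, 3.14, 3.14].

INTERFACE

Orientations are given as [roll, pitch, yaw] about the fixed x, y, z axes, in that order (R = Rz(yaw) Ry(pitch) Rx(roll)).
In Python, from cell import env gives the robot as it stands.
- The arm moves only by the tool carry_out, never from a script. Its argument "series" is a list of rows, each a list of 4 numbers: the shift along the world's x, y, z normalised to -1 to 1, where 1 is 5 cm, then the turn about the world's z normalised to -1 to 1, where 1 is 6 degrees. In form: [[x, y, z, turn], ...]. A call has exactly 5 rows; each row shifts and turns the commanded pose from where the row before left it; what a row does not reach is not made up. A row lasts 1/10 s, in which the tool goes at most 50 mm and 8.59 degrees, less where a joint would pass 70% of its speed; a pose out of reach is approached as far as the arm can. A call with a number of a shift or a turn outside -1 to 1 is refused whole. A call with a gripper value outside its range is refused whole. "fingers" is the closure, from -1 (fully open) to 1 (shut), set as the call begins (left out, the last holds). The fingers move at their own pace and stop on an object; the grip force is fixed at half the most. Time passes only in rows, so rows that do not move let the fingers close, or fill a call up. It gives the time, the measured TCP pose, the force, the opening and the grip force at its end, in the units of the state.
- env.state(): the state, without advancing time (a new reading comes with each control period).
- env.read_camera(name): name is "scene" or "side" or "wrist"; returns the picture (480x640x3 uint8, red, green, blue); there is no depth.
- env.calibration(name): a dict with "K" (3x3 intrinsics, pixels), "pose" (4x4, takes a point from camera to world coordinates). Camera axes: x right, y down, z forward; pixel columns grow to the right and rows downward; lengths in mm; the calibration is good to about 2 mm. A picture is of the moment at which its call begins: read the wrist's pose just before it. calibration takes no time and is no camera call; for the wrist camera it gives the pose at the moment of the call.
- env.job_done(): hands the job in; it is judged then, once.
Trained networks look in the newest picture that a camera, given by its name, has taken for a name from the list of things; names that differ only in an ending like _2 or _b are one class to them, and where a whole thing is asked for, a point or a joint stands for the part that bears it (a point fixed in the world has none). Each returns a list of dicts, best first, with "conf" (0 to 1); they miss things now and then, are a little off and sometimes report something else, mostly with a low value. They report only what shows in the picture. A call takes as long as a camera call. They do not tell look-alikes from the thing itself.
- env.look_for(camera, label): "position" ([row, column] as shares, 0 to 1, of the picture: columns of its width, rows of its height, amid what is visible of it).
The state is a dict: "t": time; "joints": joint angles; "qvel": joint speeds; "tau": joint torques, N m; "eef_pos": TCP position; "tcp_rot": TCP orientation; "ft_force": force on the tool from outside, world axes, zero at the start; "moment": the same for the moment, N m; "opening": opening from 0.0 (shut) to 1.0 (fully open); "grip_force": force on a finger pad.
Only numpy, scipy, OpenCV 4.12 (cv2) and the standard library are available. Lean on these libraries where they do the work, as an engineer would, in place of code of your own. Each camera call takes 0.05 s, during which the arm holds its last target. There are 200 camera calls.

TASK

Pick up the circuit board (its heat sink makes a good handle) and set it down flat in the nest of the soldering fixture (either way round; do not drop it in from a height). Then swing the hinged hold-down bar over it, without slamming it, until the bar rests fully home in its fork, and let go. Leave the other things on the bench where they are.

Things in the scene. Friction and masses are not known exactly. Their poses are not given: they have to be found in the camera images.
- fixture: Soldering fixture screwed to the bench: aluminium plate 140 (x) x 170 (y) x 12 mm. Origin: centre of its underside; z up. Four black rails around the nest lean outwards 30 degrees as a funnel, 10 mm high. Bar hinge near the +y edge between steel cheeks 22 mm tall; fork that catches the bar near the -y edge at x -33, y -64 mm, prongs 24 mm tall.
- nest (a point): Centre of the nest's floor (top of the base plate, 12 mm above the bench); axes as the fixture's. The nest is 106 mm along x and 76 mm along y at its floor, 118 x 88 mm at the top of the rails: the 100 x 70 mm board lies in it with 3 mm to spare on each side.
- hinge (a point): Hinge axis of the bar, parallel to the fixture's x, at x = -33, y = +70, z = +19.5 mm in the fixture's frame (point in the middle of the bar's width); axes as the fixture's.
- hold_bar (a joint): Angle of the steel hold-down bar (12 wide, 6 thick, 166 mm long): 0 = level across the nest, home in the fork; pi/2 = upright; starts leaning outwards, up to 2.0; stop at 2.2. Stiff hinge: stays where left, about 1 N at the grip moves it. At angle a the bar points along (-cos a) y + (sin a) z of the fixture. Closed, it passes 1.5 mm over the board at fixture x -33 mm, clear of the heat sink.
- bar_grip (a point): Centre of the bar's grip: black round cross-bar, 14 mm diameter, 40 mm long along fixture x, at the bar's free end, 165 mm along it from the hinge and 15 mm off its centreline on the side that faces up when closed (outwards, +y, when upright). Closed, it is beyond the fork at fixture y -95 mm, 34.5 mm above the bench. Turns with the bar; axes are the fixture's when closed.
- board: Loose green circuit board 100 (x) x 70 (y) x 3 mm, 120 g, flat on the bench. Origin: centre of its underside; z up. At its centre a dark finned heat sink 24 mm along x, 40 mm along y, top 31 mm above the underside: grip it across x. Small parts up to 14 mm high at |y| 23 to 33 mm, |x| under 15 mm; the rest is bare.
- solder_spool: Bystander: grey spool, 52 mm diameter, 41 mm tall, standing on the bench; origin under its centre.
- flux_bottle: Bystander: small amber bottle, 34 mm diameter, 75 mm tall; origin under its centre.
- parts_tray: Bystander: low red open tray 90 x 120 x 30 mm; origin under its centre.
- screwdriver: Bystander: black-handled screwdriver 150 mm long lying on the bench along its own x.
There are look-alikes about, which are no part of the job. There is more than one size of the board; the one meant has the size given above. Of the things shaped like the fixture, the aluminium one is meant.

How it is judged:
By the outcome, as a careful person would: the job done as asked, in the order asked, and still so for the second after the job is handed in, with the robot touching nothing.
It also fails if it takes over 54 s, if anything falls off the work surface, if the arm or the gripper's body presses on something with over 40 N, if the wrist force passes 120 N, or if a joint passes its speed limit or range.

## Working session

There is one attempt and no reset: what is moved stays moved. The work goes in short steps, Python scripts to look and compute and a tool call to move; the robot and the scene stay as the last step left them, time stands still between calls to the robot, and variables do not carry over. Pictures are saved under pics/ and viewed, at most 14 in all, crops included, and the job is handed in when it is done.

Besides the shell and the picture viewer there is one more tool, called by a JSON object that holds its "fn" and its "kwargs". carry_out: Moves the arm, as the interface text tells. Its arguments: {"type":"object","properties":{"series":{"type":"array","items":{"type":"array","items":{"type":"number","minimum":-1,"maximum":1}}},"fingers":{"type":"number"}},"required":["series"]}

```bash
mkdir -p pics
python3 - <<'E'
from cell import env
import cv2,numpy as np
for c in ("scene","side"):
    im=env.read_camera(c); cv2.imwrite(f"pics/{c}0.png",im[:,:,::-1])
    k=env.calibration(c); print(c,np.round(k["K"],1).tolist(),np.round(k["pose"],3).tolist())
    for l in ("board","fixture","hold_bar"):
        print(l,[(round(d["conf"],2),round(d["position"][1]*640),round(d["position"][0]*480)) for d in env.look_for(c,l)])
s=env.state();print(s)
E
```

```text
scene [[568.2, 0.0, 315.1], [0.0, 568.2, 240.9], [0.0, 0.0, 1.0]] [[0.389, 0.656, -0.646, 1450.66], [0.921, -0.263, 0.287, -398.607], [0.019, -0.707, -0.707, 1052.053], [0.0, 0.0, 0.0, 1.0]]
board [(0.83, 376, 256), (0.83, 326, 257), (0.65, 370, 212)]
fixture [(0.91, 230, 269), (0.77, 203, 357)]
hold_bar [(0.87, 193, 346), (0.73, 268, 222)]
side [[562.5, 0.0, 317.4], [0.0, 562.5, 240.1], [0.0, 0.0, 1.0]] [[-0.99, 0.09, -0.113, 663.668], [0.144, 0.58, -0.801, 978.424], [-0.007, -0.809, -0.587, 786.67], [0.0, 0.0, 0.0, 1.0]]
board [(0.92, 375, 331), (0.85, 299, 314), (0.72, 315, 213), (0.58, 306, 276)]
fixture [(0.91, 220, 195), (0.68, 313, 210)]
hold_bar [(0.85, 324, 196), (0.61, 238, 182)]
{'t': 0.4, 'joints': array([ 1.19638939e+00,  4.91024659e-01,  1.55897689e+00, -1.97717595e-05,
        1.09169333e+00, -1.05602660e-01]), 'qvel': array([ 8.43998638e-04, -2.04209482e-03,  3.39533299e-05, -1.03122774e-03,
       -6.74253643e-04,  3.00247063e-04]), 'tau': array([-1.62108812e-03, -6.11909795e+01, -2.58177584e+01,  6.91751204e-02,
        4.53193439e-02, -3.46171203e-05]), 'eef_pos': array([165.96475335, 602.54389246, 214.55695043]), 'tcp_rot': array([-3.14148915e+00,  6.67211018e-06,  2.87279749e+00]), 'ft_force': array([ 0.08803171, -0.7804032 ,  0.89986328]), 'moment': array([ 0.00118743, -0.01663059, -0.05627425]), 'grip_force': 0.0, 'opening': 0.9985414929247884}
```

View pics/scene0.png

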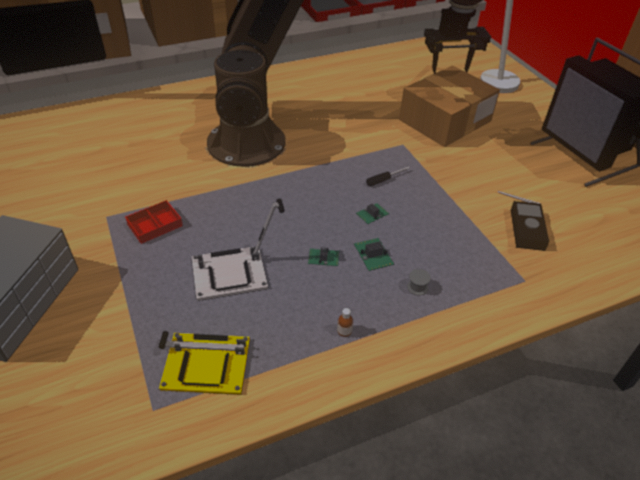

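View pics/side0.png

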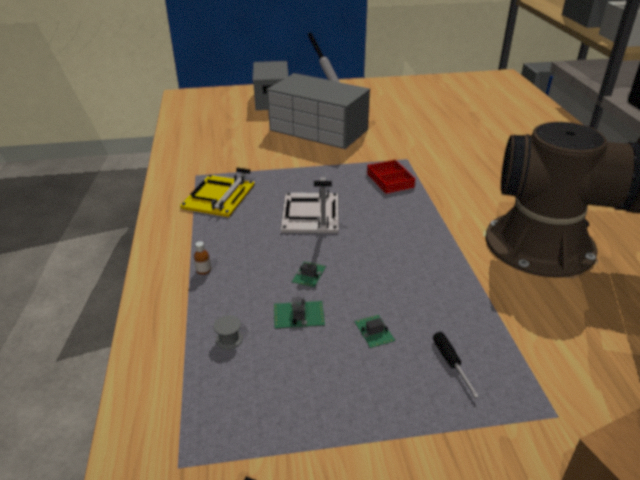

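The scene view shows three green boards: the large one at (373,254), and two smaller ones at (324,257) and (372,213). The aluminium fixture is at (230,270) with its bar leaning out, and the yellow look-alike is at (206,362). In the side view the boards are at (299,314), (309,274) and (375,331), and the aluminium fixture is at (311,212). Next I'll measure the sizes on rectified planes.

```bash
cat > h.py <<'E'
from cell import env
import cv2,numpy as np
def ray(c,px,z,cal=None):
    k=cal or env.calibration(c);K=np.array(k["K"]);P=np.array(k["pose"])
    p=np.atleast_2d(px).astype(float)
    d=(np.linalg.inv(K)@np.c_[p,np.ones(len(p))].T).T@P[:3,:3].T
    return (P[:3,3]+d*((z-P[2,3])/d[:,2])[:,None])[:,:2]
def proj(c,X,cal=None):
    k=cal or env.calibration(c);K=np.array(k["K"]);P=np.array(k["pose"])
    q=(np.atleast_2d(X)-P[:3,3])@P[:3,:3]; q=q@K.T
    return q[:,:2]/q[:,2:]
def rect(im,c,z,x0,y0,w,h,s=2,cal=None):
    # top-down: col -> world x, row -> -y ; s px per mm
    W=np.array([[x0,y0,z],[x0+w,y0,z],[x0+w,y0+h,z],[x0,y0+h,z]],float)
    H=cv2.getPerspectiveTransform(proj(c,W,cal).astype(np.float32),np.float32([[0,h*s],[w*s,h*s],[w*s,0],[0,0]]))
    return cv2.warpPerspective(im,H,(int(w*s),int(h*s)))
def green(im):
    h=cv2.cvtColor(im,cv2.COLOR_RGB2HSV)
    return cv2.inRange(h,(60,90,40),(95,255,255))
E
python3 - <<'E'
from h import *
for c in ("scene","side"):
    im=env.read_camera(c)
    print(c)
    cs,_=cv2.findContours(green(im),cv2.RETR_EXTERNAL,cv2.CHAIN_APPROX_NONE)
    for k in cs:
        if cv2.contourArea(k)<80: continue
        w=ray(c,k[:,0],3)
        r=cv2.minAreaRect(w.astype(np.float32)); print("board",np.round(r[0]),np.round(r[1]),round(r[2],1), k[:,0].mean(0).round())
    for p in ([(230,270),(206,362)] if c=="scene" else [(311,212),(218,195)]): print("fix",ray(c,p,12).round())
for c in ("scene","side"):
    im=env.read_camera(c)
    o=[rect(im,c,12,380,-380,400,300,2)]
    cv2.imwrite(f"pics/r_{c}.png",o[0][:,:,::-1])
E
```

```text
scene
board [618. 146.] [66. 34.] 87.7 [378. 262.]
fix [[ 515. -209.]]
fix [[ 749. -333.]]
side
board [443. 243.] [51. 30.] 15.4 [379. 338.]
board [611. 151.] [67. 51.] 89.0 [286. 317.]
board [557. 155.] [67. 35.] 85.3 [314. 314.]
board [559.  46.] [33. 49.] 63.9 [306. 279.]
fix [[ 513. -201.]]
fix [[ 745. -320.]]
```

Run:
```python
from h import *
sc=env.read_camera("scene");sd=env.read_camera("side")
a=cv2.resize(sc[190:320,180:420],None,fx=3,fy=3)
hs=cv2.cvtColor(sc,cv2.COLOR_RGB2HSV); print(hs[262,385],hs[245,360],hs[240,300], hs[290,240])
for c,im in(("scene",sc),("side",sd)):
    h=cv2.cvtColor(im,cv2.COLOR_RGB2HSV)
    m=cv2.inRange(h,(45,70,25),(95,255,255)); m=cv2.morphologyEx(m,cv2.MORPH_CLOSE,np.ones((9,9)))
    for k in cv2.findContours(m,cv2.RETR_EXTERNAL,cv2.CHAIN_APPROX_NONE)[0]:
        if cv2.contourArea(k)<150: continue
        r=cv2.minAreaRect(ray(c,k[:,0],3).astype(np.float32)); print(c,np.round(r[0]),np.round(r[1]),round(r[2],1))
o=np.hstack([rect(im,c,12,430,-300,180,190,2) for c,im in(("scene",sc),("side",sd))])
o=np.vstack([o,np.hstack([rect(im,c,3,500,70,180,100,2) for c,im in(("scene",sc),("side",sd))])])
print(o.shape);cv2.imwrite("pics/r1.png",o[:,:,::-1])
print(np.round(env.calibration("wrist")["pose"],3), env.calibration("wrist")["K"])
```

```text
[ 75 103  87] [ 74 110  88] [141  18  99] [  5  19 144]
scene [552.  24.] [71. 50.] 61.6
scene [588. 148.] [68. 97.] 86.1
scene [449. 216.] [50. 71.] 12.4
side [448. 221.] [52. 74.] 12.2
side [587. 152.] [70. 98.] 86.3
side [550.  30.] [74. 51.] 61.4
(580, 720, 3)
[[ 2.66000e-01  9.35000e-01  2.34000e-01  9.98870e+01]
 [ 9.64000e-01 -2.58000e-01 -6.40000e-02  6.20326e+02]
 [ 1.00000e-03  2.43000e-01 -9.70000e-01  3.83524e+02]
 [ 0.00000e+00  0.00000e+00  0.00000e+00  1.00000e+00]] [[375.98681572   0.         321.4105106 ]
 [  0.         375.98681572 246.55451964]
 [  0.           0.           1.        ]]
```

View pics/r1.png

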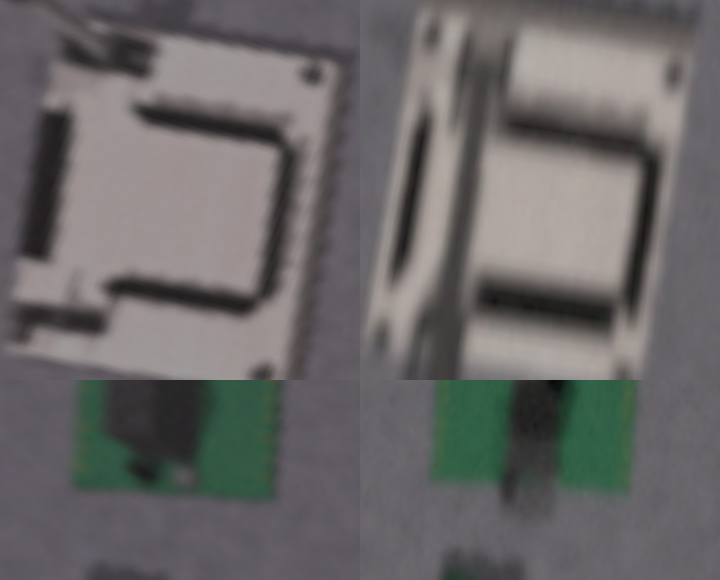

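Candidates by pixel in the scene view:
- (373,254) measures 98x68 mm in both views, so it is the 100x70 board.
- (324,257) and (372,213) measure about 72x50 mm, so they are look-alikes.
- The aluminium fixture is (230,270); the yellow one at (206,362) is rejected.

The r1 crop shows the hinge at the upper left and the fork at the lower left, so the fixture yaw is about -8°. Next I'll move above the board and check it close up with the wrist camera.

{"fn": "carry_out", "kwargs": {"series": [[0.56,-0.6,0.1,-0.87],[0.56,-0.6,0.1,-0.87],[0.56,-0.6,0.1,-0.87],[0.56,-0.6,0.1,-0.87],[0.56,-0.6,0.1,-0.87]], "fingers": -1}}

```text
t: 1.2
eef_pos: [306.8, 451.3, 240.0]
tcp_rot: [3.141, 0.0, 2.414]
ft_force: [0.3, 0.4, 0.3]
opening: 1.001
grip_force: 0.0
```

{"fn": "carry_out", "kwargs": {"series": [[0.56,-0.6,0,-0.87],[0.56,-0.6,0,-0.87],[0.56,-0.6,0,-0.87],[0.56,-0.6,0,-0.87],[0.56,-0.6,0,-0.87]]}}

```text
t: 1.7
eef_pos: [447.0, 301.2, 239.9]
tcp_rot: [3.141, -0.0, 1.958]
ft_force: [0.7, 1.3, -0.3]
opening: 1.0
grip_force: 0.0
```

{"fn": "carry_out", "kwargs": {"series": [[0.56,-0.6,0,-0.87],[0.56,-0.6,0,-0.87],[0.56,-0.6,0,-0.87],[0.56,-0.6,0,-0.87],[0.56,-0.6,0,-0.87]]}}

```text
t: 2.2
eef_pos: [587.0, 151.1, 239.8]
tcp_rot: [3.141, -0.0, 1.502]
ft_force: [-0.0, 1.1, 0.1]
opening: 1.003
grip_force: 0.0
```

```bash
cat > b.py <<'E'
from h import *
def board(tag,z=3):
    cal=env.calibration("wrist");im=env.read_camera("wrist")
    h=cv2.cvtColor(im,cv2.COLOR_RGB2HSV)
    m=cv2.inRange(h,(45,70,25),(95,255,255)); m=cv2.morphologyEx(m,cv2.MORPH_CLOSE,np.ones((9,9)))
    for k in cv2.findContours(m,cv2.RETR_EXTERNAL,cv2.CHAIN_APPROX_NONE)[0]:
        if cv2.contourArea(k)<500: continue
        r=cv2.minAreaRect(ray("wrist",k[:,0],z,cal).astype(np.float32)); print(np.round(r[0],1),np.round(r[1],1),round(r[2],2),k[:,0].mean(0).round())
    cv2.imwrite(f"pics/{tag}.png",im[:,:,::-1])
    return im,cal
E
python3 -c "
from b import *
board('w1');print(env.look_for('wrist','board'),env.look_for('wrist','fixture'))"
```

```text
[555.1  41.2] [47.8 52.1] 62.05 [300. 307.]
[585.8 152.3] [68.2 98.7] 86.04 [321. 216.]
[450.  203.7] [51.9 41.9] 12.19 [194. 178.]
[443.2 236.9] [52.5 39.4] 12.48 [173. 141.]
[{'position': [0.4504, 0.5008], 'conf': 0.94}, {'position': [0.3373, 0.288], 'conf': 0.85}, {'position': [0.6465, 0.4734], 'conf': 0.76}] []
```

View pics/w1.png

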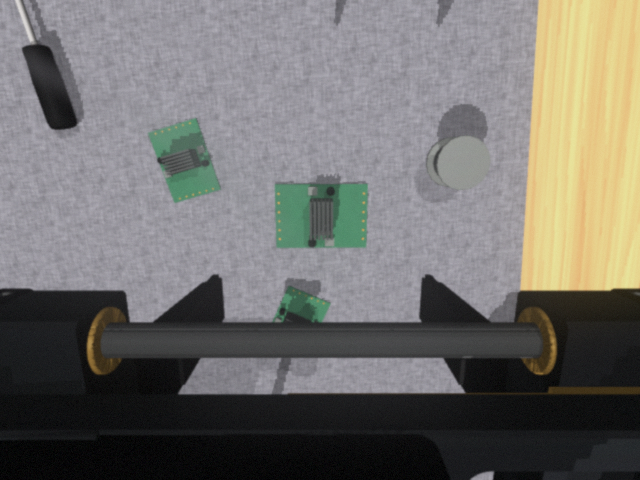

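The wrist view confirms it: the target board at (321,216) measures 99x68 mm with its heat sink fins across x, and the small boards are at (185,160) and (300,307). Board centre is (586,152), yaw -3.9°. Before grasping I'll view the fixture from above.

{"fn": "carry_out", "kwargs": {"series": [[-0.15,-0.8,0,0],[-0.15,-0.8,0,0],[-0.15,-0.8,0,0],[-0.15,-0.8,0,0],[-0.15,-0.8,0,0]]}}

```text
t: 2.85
eef_pos: [547.6, -47.8, 239.9]
tcp_rot: [3.141, -0.0, 1.508]
ft_force: [0.9, -0.0, -0.3]
opening: 0.997
grip_force: 0.0
```

{"fn": "carry_out", "kwargs": {"series": [[-0.15,-0.8,0,0],[-0.15,-0.8,0,0],[-0.15,-0.8,0,0],[-0.15,-0.8,0,0],[0,0,0,0]]}}

```text
t: 3.35
eef_pos: [517.6, -210.2, 239.7]
tcp_rot: [3.141, 0.001, 1.504]
ft_force: [-0.4, -0.0, 0.2]
opening: 1.0
grip_force: 0.0
```

Run:
```python
from b import *
im,cal=board('w2')
cv2.imwrite("pics/r2.png",rect(im,"wrist",12,410,-310,220,270,2,cal)[:,:,::-1])
```

```text
(no output)
```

View pics/r2.png

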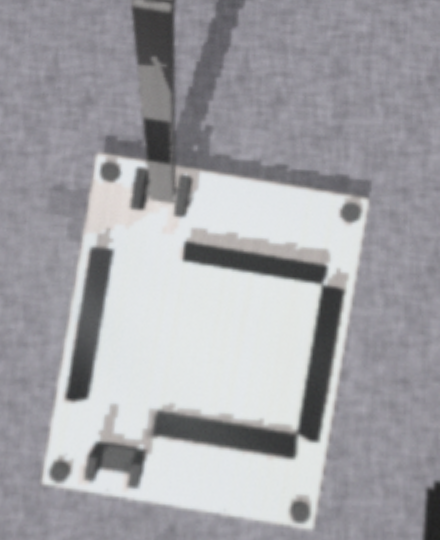

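The rectified wrist view shows the aluminium plate with corners at (97,153), (370,198), (313,528) and (43,485). The rails are centred on the plate, the hinge with the upright bar is at (160,195), and the fork is at (115,462). Next a numeric fit of the plate.

Run:
```python
from h import *
im=cv2.imread("pics/r2.png"); h=cv2.cvtColor(im,cv2.COLOR_BGR2HSV)
m=cv2.inRange(im,(150,150,150),(255,255,255))
k=max(cv2.findContours(m,cv2.RETR_EXTERNAL,cv2.CHAIN_APPROX_NONE)[0],key=cv2.contourArea)
r=cv2.minAreaRect(k);print((410+r[0][0]/2,-40-r[0][1]/2),np.array(r[1])/2,r[2])
s=env.state();P=env.calibration("wrist")["pose"]
print(s["eef_pos"],s["tcp_rot"],P[:3,3]-s["eef_pos"])
```

```text
(504.8733367919922, -214.17141723632812) [207.96682739 179.52590942] 10.021106719970703
[ 517.91472948 -208.26197333  239.64376645] [ 3.14154964e+00 -1.74861818e-04  1.50459038e+00] [  3.85862783  67.44463748 168.86542896]
```

Run:
```python
from h import *
cal=env.calibration("wrist");im=env.read_camera("wrist")
for t in (170,190,210):
  m=cv2.inRange(im,(t-15,t-15,t-15),(255,255,255)); m=cv2.morphologyEx(m,cv2.MORPH_OPEN,np.ones((5,5)))
  k=max(cv2.findContours(m,cv2.RETR_EXTERNAL,cv2.CHAIN_APPROX_NONE)[0],key=cv2.contourArea)
  w=ray("wrist",k[:,0],12,cal).astype(np.float32);r=cv2.minAreaRect(w);print(np.round(r[0],1),np.round(r[1],1),round(r[2],2))
def F(c,yaw,p): 
  a=np.deg2rad(yaw);return [c[0]+p[0]*np.cos(a)-p[1]*np.sin(a),c[1]+p[0]*np.sin(a)+p[1]*np.cos(a),p[2]]
c=(512.9,-210.5);y=-9.6
for cam in ("wrist","scene","side"):
  if cam=="wrist": I=im.copy();C=cal
  else: I=env.read_camera(cam).copy();C=None
  fac=1 if cam=="wrist" else 3
  I=cv2.resize(I,None,fx=fac,fy=fac)
  L=[[(-70,-85,12),(70,-85,12),(70,85,12),(-70,85,12)],[(-53,-38,12),(53,-38,12),(53,38,12),(-53,38,12)]]
  for a in (1.9,2.0):
    L.append([(-53,70-165*np.cos(a)+15*np.sin(a),19.5+165*np.sin(a)+15*np.cos(a)),(-13,70-165*np.cos(a)+15*np.sin(a),19.5+165*np.sin(a)+15*np.cos(a))])
  for q in L: cv2.polylines(I,[np.round(fac*proj(cam,[F(c,y,p) for p in q],C)).astype(int)],True,(255,0,0),1)
  if fac==1: A=I[0:400,120:520]
  elif cam=="scene": B=I[190*3:310*3,180*3:300*3]
  else: D=I[170*3:245*3,265*3:355*3]
B=cv2.resize(B,(360,360));D=cv2.resize(D,(360,300))
o=np.zeros((600,800,3),np.uint8);o[:400,:400]=A;o[:360,400:760]=B;o[360:600,400:760]=D[:240]
cv2.imwrite("pics/ov.png",o[:,:,::-1])
```

```text
[ 511.9 -211.4] [171.  140.5] 80.0
[ 512.4 -210.8] [168.7 138.3] 80.35
[ 512.4 -210.6] [167.2 137.6] 80.28
```

View pics/ov.png

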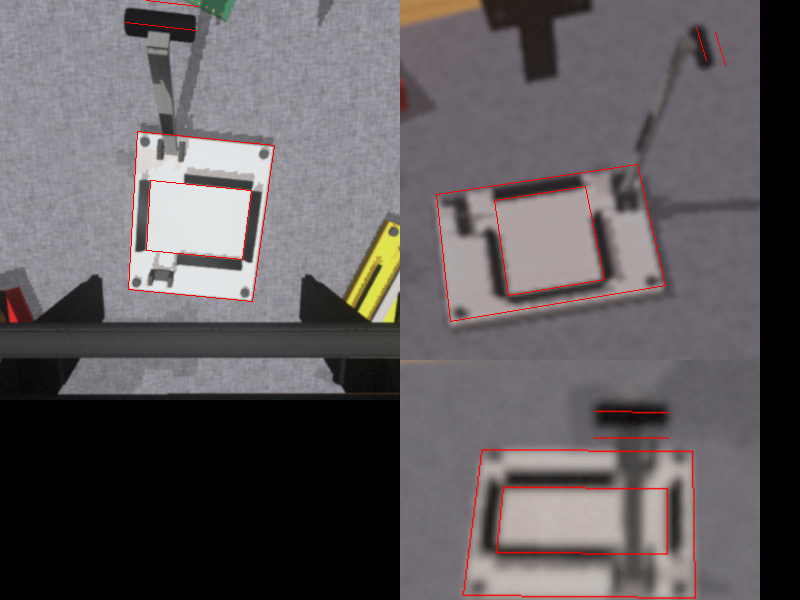

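The overlay matches in all three views: fixture centre (512.7,-210.5), yaw -9.7°, bar at about 1.9 rad. Back to the board to grasp it.

{"fn": "carry_out", "kwargs": {"series": [[0.17,0.9,0,0],[0.17,0.9,0,0],[0.17,0.9,0,0],[0.17,0.9,0,0],[0.17,0.9,0,0]]}}

```text
t: 4.05
eef_pos: [560.7, 21.1, 239.9]
tcp_rot: [3.141, -0.0, 1.508]
ft_force: [-0.5, -0.5, 0.5]
opening: 1.0
grip_force: 0.0
```

{"fn": "carry_out", "kwargs": {"series": [[0.17,0.9,0,0],[0.17,0.9,0,0],[0.17,0.9,0,0],[0,0,-0.6,0],[0,0,-0.6,0]]}}

```text
t: 4.55
eef_pos: [585.8, 156.0, 179.4]
tcp_rot: [3.14, -0.001, 1.511]
ft_force: [0.1, -0.3, -0.4]
opening: 1.0
grip_force: 0.0
```

{"fn": "carry_out", "kwargs": {"series": [[0,0,-0.6,0],[0,0,-0.6,0],[0,0,-0.6,0],[0,0,0,0],[0,0,0,0]]}}

```text
t: 5.05
eef_pos: [586.2, 153.7, 90.2]
tcp_rot: [-3.141, 0.0, 1.508]
ft_force: [-1.0, 0.3, 1.6]
opening: 0.998
grip_force: 0.0
```

Run:
```python
from b import *
board('w3'); s=env.state(); print(s["eef_pos"],s["tcp_rot"])
```

```text
[558.   47.1] [36.3 52.5] 62.93 [292. 381.]
[585.9 152. ] [69.4 99.4] 86.36 [322. 255.]
[447.3 219.9] [52.8 75. ] 12.06 [110. 166.]
[586.76450978 153.52665295  91.0372327 ] [ 3.14014074e+00 -3.33580045e-04  1.50744909e+00]
```

{"fn": "carry_out", "kwargs": {"series": [[-0.01,-0.03,-0.5,0],[0,0,-0.5,0],[0,0,-0.4,0],[0,0,-0.25,0],[0,0,0,0]]}}

```text
t: 5.6
eef_pos: [585.9, 151.3, 7.1]
tcp_rot: [-3.141, 0.0, 1.506]
ft_force: [-0.6, -0.3, -0.7]
opening: 0.998
grip_force: 0.0
```

{"fn": "carry_out", "kwargs": {"series": [[0,0,0,0],[0,0,0,0],[0,0,0,0],[0,0,0,0],[0,0,0,0]], "fingers": 1}}

```text
t: 6.1
eef_pos: [586.1, 151.1, 7.5]
tcp_rot: [3.141, -0.0, 1.506]
ft_force: [0.2, 0.2, 0.5]
opening: 0.642
grip_force: 0.0
```

{"fn": "carry_out", "kwargs": {"series": [[0,0,0,0],[0,0,0,0],[0,0,0,0],[0,0,0,0],[0,0,0,0]]}}

```text
t: 6.6
eef_pos: [586.0, 151.1, 7.1]
tcp_rot: [3.142, 0.0, 1.506]
ft_force: [-0.0, -0.0, 0.4]
opening: 0.25
grip_force: 30.0
```

{"fn": "carry_out", "kwargs": {"series": [[0,0,0,0],[0,0,0,0],[0,0,0.2,0],[0,0,0.4,0],[0,0,0.6,0]]}}

```text
t: 7.1
eef_pos: [585.2, 151.0, 67.2]
tcp_rot: [-3.139, 0.001, 1.506]
ft_force: [0.2, 0.2, -0.8]
opening: 0.254
grip_force: 30.0
```

{"fn": "carry_out", "kwargs": {"series": [[0,0,0.9,0],[0,0,0.9,0],[0,0,0.9,0],[0,0,0.8,0],[0,-0.2,0,0]]}}

```text
t: 7.6
eef_pos: [587.4, 141.9, 248.5]
tcp_rot: [3.132, -0.002, 1.507]
ft_force: [0.9, -0.2, -1.5]
opening: 0.251
grip_force: 30.0
```

{"fn": "carry_out", "kwargs": {"series": [[-0.18,-0.8,0,-0.25],[-0.18,-0.8,0,-0.25],[-0.18,-0.8,0,-0.25],[-0.18,-0.8,0,-0.25],[-0.18,-0.8,0,0]]}}

```text
t: 8.1
eef_pos: [539.9, -60.5, 241.9]
tcp_rot: [-3.141, 0.0, 1.401]
ft_force: [0.6, 0.4, -0.9]
opening: 0.253
grip_force: 30.0
```

{"fn": "carry_out", "kwargs": {"series": [[-0.18,-0.8,0,0],[-0.18,-0.8,0,0],[-0.18,-0.8,0,0],[-0.02,-0.6,0,0],[0,0,0,0]]}}

```text
t: 8.6
eef_pos: [512.1, -212.0, 241.7]
tcp_rot: [-3.141, 0.0, 1.398]
ft_force: [0.2, 0.2, -1.4]
opening: 0.252
grip_force: 30.0
```

Run:
```python
from b import *
s=env.state(); print(s["eef_pos"],s["tcp_rot"][2]*57.2958,s["ft_force"]); board('w4',z=s["eef_pos"][2]-7+3)
```

```text
[ 512.12108931 -212.00812956  241.74274746] 80.09827558134343 [ 0.1636557   0.22654083 -1.41571703]
[ 513.8 -199. ] [45.  98.9] 80.44 [320. 263.]
```

View pics/w4.png

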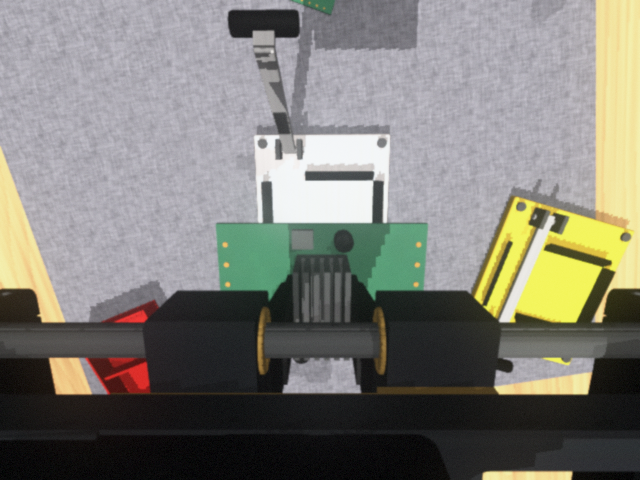

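The view shows the board held level at (322,260), yaw -9.6°, about 1 mm off the nest centre. The yellow look-alike is at (560,280) and the bar is clear. Lowering the board now.

{"fn": "carry_out", "kwargs": {"series": [[0.01,0.01,-0.6,0],[0.01,0.01,-0.9,0],[0,0,-0.9,0],[0,0,-0.9,0],[0,0,-0.5,0]]}}

```text
t: 9.15
eef_pos: [512.7, -205.9, 49.1]
tcp_rot: [-3.138, -0.001, 1.402]
ft_force: [0.4, -0.9, -0.9]
opening: 0.252
grip_force: 30.0
```

{"fn": "carry_out", "kwargs": {"series": [[0,0,-0.15,0],[0,0,0,0],[0,0,0,0],[0,0,0,0],[0,0,0,0]]}}

```text
t: 9.65
eef_pos: [514.5, -208.1, 45.9]
tcp_rot: [3.139, 0.001, 1.401]
ft_force: [0.3, -0.1, -0.2]
opening: 0.248
grip_force: 30.0
```

Run:
```python
from b import *
for _ in range(3):
  s=env.state(); print(s["eef_pos"],s["tcp_rot"][2]*57.2958,s["ft_force"]); board('w5',z=s["eef_pos"][2]-4)
```

```text
[ 514.46815323 -208.12120873   45.94457119] 80.29968933955267 [ 0.32334142 -0.06092047 -0.170259  ]
[ 516.2 -194. ] [ 43.1 100.1] 80.25 [322. 259.]
[ 514.32301999 -208.08125896   45.6958397 ] 80.29924436896964 [-0.1360303   0.20591352 -0.86991101]
[ 516.1 -194.3] [ 43.7 100. ] 80.25 [322. 261.]
[ 514.23213899 -208.08085717   45.47877698] 80.2956118414349 [ 0.03828619  0.19316261 -0.71185119]
[ 515.9 -195.1] [ 45.3 100. ] 80.25 [323. 262.]
```

{"fn": "carry_out", "kwargs": {"series": [[-0.025,-0.06,0,0],[0,0,-0.1,0],[0,0,-0.1,0],[0,0,0,0],[0,0,0,0]]}}

```text
t: 10.3
eef_pos: [512.6, -210.8, 34.3]
tcp_rot: [-3.141, -0.0, 1.402]
ft_force: [-0.3, -0.7, -0.9]
opening: 0.247
grip_force: 30.0
```

Run:
```python
from b import *
s=env.state(); print(s["eef_pos"],s["tcp_rot"][2]*57.2958,s["ft_force"]); im,cal=board('w5',z=s["eef_pos"][2]-4)
m=cv2.inRange(im,(190,)*3,(255,)*3); m=cv2.morphologyEx(m,cv2.MORPH_OPEN,np.ones((5,5)))
k=max(cv2.findContours(m,cv2.RETR_EXTERNAL,cv2.CHAIN_APPROX_NONE)[0],key=cv2.contourArea)
r=cv2.minAreaRect(ray("wrist",k[:,0],12,cal).astype(np.float32));print("plate",r)
```

```text
[ 512.59294966 -210.834092     34.30894782] 80.30105542905811 [-0.31083033 -0.65856174 -0.88256692]
[ 513.8 -200. ] [ 49.6 100.1] 80.27 [317. 265.]
plate ((521.932861328125, -171.62510681152344), (88.02024841308594, 158.87693786621094), 80.27632141113281)
```

View pics/w5.png

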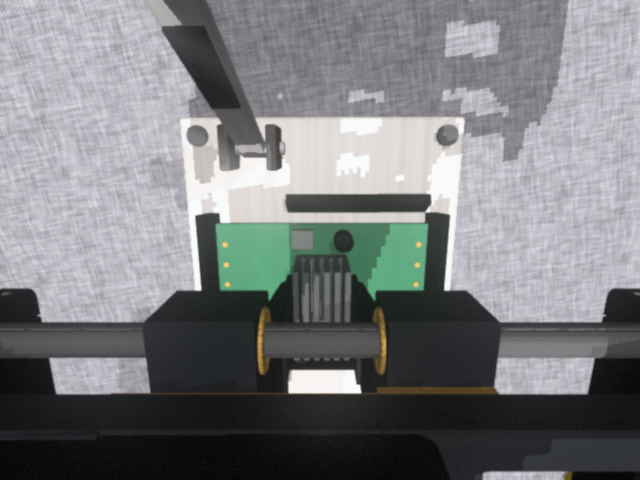

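The board is centred between the side rails (edges at columns 217 and 427) and square to the plate. Lowering gently.

{"fn": "carry_out", "kwargs": {"series": [[0,0,-0.08,0],[0,0,-0.08,0],[0,0,-0.08,0],[0,0,-0.04,0],[0,0,0,0]]}}

```text
t: 10.85
eef_pos: [512.6, -210.8, 20.2]
tcp_rot: [-3.141, -0.0, 1.401]
ft_force: [-0.2, -0.0, -1.4]
opening: 0.25
grip_force: 30.0
```

{"fn": "carry_out", "kwargs": {"series": [[0,0,-0.02,0],[0,0,0,0],[0,0,0,0],[0,0,0,0],[0,0,0,0]]}}

```text
t: 11.35
eef_pos: [512.7, -210.9, 19.7]
tcp_rot: [3.141, 0.0, 1.402]
ft_force: [-0.2, 0.4, -1.1]
opening: 0.251
grip_force: 30.0
```

{"fn": "carry_out", "kwargs": {"series": [[0,0,-0.02,0],[0,0,0,0],[0,0,-0.01,0],[0,0,0,0],[0,0,0,0]]}}

```text
t: 11.85
eef_pos: [512.8, -211.0, 19.1]
tcp_rot: [3.141, 0.0, 1.402]
ft_force: [-2.3, 1.2, 11.3]
opening: 0.251
grip_force: 30.0
```

{"fn": "carry_out", "kwargs": {"series": [[0,0,0,0],[0,0,0,0],[0,0,0,0],[0,0,0,0],[0,0,0,0]], "fingers": 0.1}}

```text
t: 12.35
eef_pos: [512.7, -210.9, 18.1]
tcp_rot: [-3.142, -0.0, 1.401]
ft_force: [0.6, -0.7, 0.1]
opening: 0.451
grip_force: 0.0
```

{"fn": "carry_out", "kwargs": {"series": [[0,0,0.1,0],[0,0,0.3,0],[0,0,0.5,0],[0,0,0,0],[0,0,0,0]]}}

```text
t: 12.85
eef_pos: [512.8, -211.0, 63.6]
tcp_rot: [3.14, 0.0, 1.401]
ft_force: [0.4, 0.5, -1.0]
opening: 0.45
grip_force: 0.0
```

Run:
```python
from b import *
s=env.state(); print(s["eef_pos"],s["opening"]); board('w6',z=15)
```

```text
[ 512.84668333 -210.97197648   63.55906005] 0.4497808348846244
[ 512.3 -210.1] [68.7 98.4] 80.26 [319. 267.]
```

View pics/w6.png

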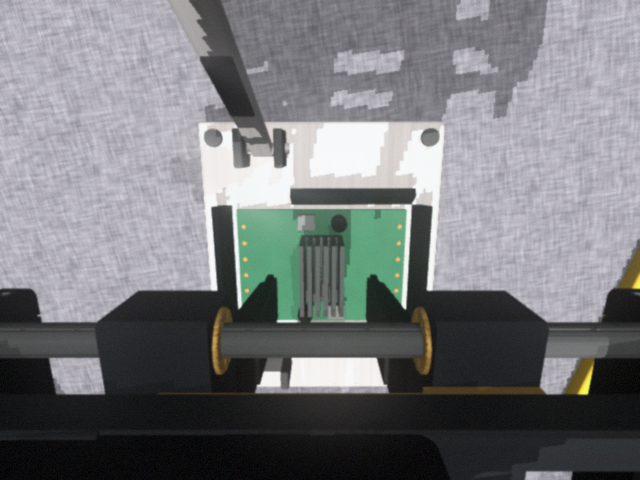

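The board lies flat in the nest, 98x69 mm at (512.3,-210.1). Next I'll go over the bar to its outer side with the fingers shut.

{"fn": "carry_out", "kwargs": {"series": [[0,0,0.5,0],[0,0,0.9,0],[0,0,0.9,0],[0,0,0.9,0],[0,0,0.6,0]], "fingers": 1}}

```text
t: 13.4
eef_pos: [512.9, -211.0, 255.4]
tcp_rot: [3.14, 0.0, 1.402]
ft_force: [-0.3, -0.6, -0.4]
opening: 0.083
grip_force: 0.0
```

{"fn": "carry_out", "kwargs": {"series": [[0,0.7,0,0],[0,0.8,0,0],[0,0.8,0,0],[0,0.8,0,0],[0,0.8,0,0]]}}

```text
t: 13.9
eef_pos: [512.3, -14.4, 252.2]
tcp_rot: [-3.14, 0.0, 1.401]
ft_force: [1.0, -0.0, 0.4]
opening: 0.002
grip_force: 0.0
```

{"fn": "carry_out", "kwargs": {"series": [[0,0,0,0],[0,0,0,0],[0,0,0,0],[0,0,0,0],[0,0,0,0]]}}

```text
t: 14.4
eef_pos: [512.7, -16.8, 253.0]
tcp_rot: [-3.141, 0.0, 1.4]
ft_force: [0.3, 0.5, -0.7]
opening: 0.004
grip_force: 0.0
```

{"fn": "carry_out", "kwargs": {"series": [[0,0,-0.5,0],[0,0,-0.5,0],[0,0,-0.5,0],[0,0,-0.36,0],[0,0,0,0]]}}

```text
t: 14.9
eef_pos: [511.8, -16.4, 158.2]
tcp_rot: [-3.138, 0.0, 1.4]
ft_force: [-0.1, 1.1, 0.1]
opening: 0.003
grip_force: 0.0
```

{"fn": "carry_out", "kwargs": {"series": [[-0.035,-0.2,0,0],[-0.035,-0.2,0,0],[-0.035,-0.2,0,0],[-0.035,-0.2,0,0],[-0.035,-0.2,0,0]]}}

```text
t: 15.4
eef_pos: [503.9, -67.0, 160.6]
tcp_rot: [3.141, -0.0, 1.401]
ft_force: [-0.1, 1.2, 0.5]
opening: 0.006
grip_force: 0.4
```

{"fn": "carry_out", "kwargs": {"series": [[-0.034,-0.2,0.06,0],[-0.034,-0.2,0.06,0],[-0.034,-0.2,0.06,0],[-0.034,-0.2,0.05,0],[-0.034,-0.2,0,0]]}}

```text
t: 15.9
eef_pos: [495.5, -116.8, 172.1]
tcp_rot: [3.141, 0.0, 1.401]
ft_force: [0.4, 0.8, 0.2]
opening: 0.003
grip_force: 0.3
```

{"fn": "carry_out", "kwargs": {"series": [[-0.034,-0.2,0,0],[-0.034,-0.2,-0.02,0],[-0.034,-0.2,-0.03,0],[-0.034,-0.2,-0.06,0],[-0.034,-0.2,-0.06,0]]}}

```text
t: 16.4
eef_pos: [486.8, -166.7, 162.8]
tcp_rot: [-3.142, -0.0, 1.401]
ft_force: [-0.4, 1.3, -0.1]
opening: 0.006
grip_force: 0.2
```

Run:
```python
from b import *
s=env.state(); print(s["eef_pos"],s["ft_force"])
o=[cv2.resize(env.read_camera("scene")[180:310,180:340],(394,320)),cv2.resize(env.read_camera("side")[150:280,240:400],(394,320))]
cv2.imwrite("pics/p1.png",np.hstack(o)[:,:,::-1])
```

```text
[ 486.77395141 -166.74838539  162.80881149] [-0.40162396  1.33552412 -0.10090115]
```

View pics/p1.png

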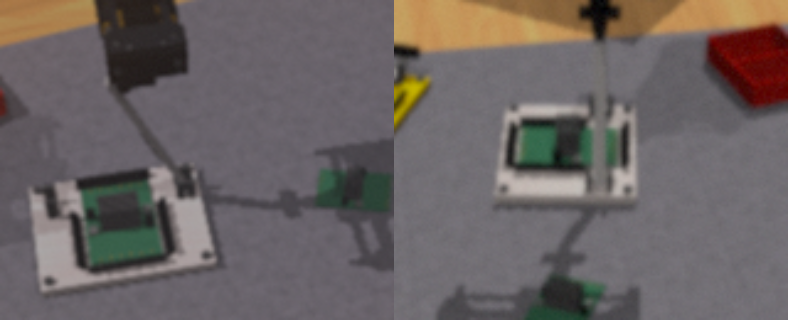

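The bar is following the finger and now leans inward (left panel: hinge at (185,180), bar up to (115,85)). The board is still seated.

{"fn": "carry_out", "kwargs": {"series": [[-0.034,-0.2,-0.05,0],[-0.034,-0.2,-0.06,0],[-0.034,-0.2,-0.08,0],[-0.034,-0.2,-0.11,0],[-0.034,-0.2,-0.12,0]]}}

```text
t: 17.0
eef_pos: [478.3, -216.8, 141.6]
tcp_rot: [3.141, -0.0, 1.401]
ft_force: [0.0, 1.2, 0.3]
opening: 0.007
grip_force: 0.3
```

{"fn": "carry_out", "kwargs": {"series": [[-0.017,-0.1,-0.08,0],[0,0,0,0],[0,0,0,0],[0,0,0,0],[0,0,0,0]]}}

```text
t: 17.5
eef_pos: [477.8, -220.7, 138.4]
tcp_rot: [3.141, 0.0, 1.402]
ft_force: [-1.0, -0.1, -0.3]
opening: 0.01
grip_force: 0.0
```

{"fn": "carry_out", "kwargs": {"series": [[0.027,0.16,0,0],[0,0,0.4,0],[0,0,0.5,0],[-0.05,-0.29,0,0],[-0.055,-0.31,0,0]]}}

```text
t: 18.0
eef_pos: [473.8, -243.1, 183.5]
tcp_rot: [3.14, 0.001, 1.403]
ft_force: [-0.1, 0.8, -0.0]
opening: 0.006
grip_force: 0.0
```

{"fn": "carry_out", "kwargs": {"series": [[0,0,-0.2,0],[0,0,-0.15,0],[0,0,0,0],[0,0,0,0],[0,0,0,0]]}}

```text
t: 18.5
eef_pos: [473.8, -242.7, 165.6]
tcp_rot: [-3.141, -0.0, 1.402]
ft_force: [0.0, -0.4, -0.0]
opening: 0.008
grip_force: 0.0
```

{"fn": "carry_out", "kwargs": {"series": [[0,0,-0.11,0],[0,0,-0.11,0],[-0.025,-0.145,-0.155,0],[-0.025,-0.145,-0.155,0],[-0.025,-0.145,-0.155,0]]}}

```text
t: 19.0
eef_pos: [469.7, -265.3, 130.5]
tcp_rot: [-3.141, -0.0, 1.401]
ft_force: [-0.2, -0.2, 0.4]
opening: 0.005
grip_force: 0.1
```

{"fn": "carry_out", "kwargs": {"series": [[-0.015,-0.09,-0.13,0],[-0.015,-0.09,-0.13,0],[-0.015,-0.09,-0.13,0],[-0.014,-0.08,-0.13,0],[0,0,0,0]]}}

```text
t: 19.5
eef_pos: [466.6, -282.4, 104.5]
tcp_rot: [-3.14, -0.001, 1.401]
ft_force: [-0.3, -0.6, -0.3]
opening: 0.004
grip_force: 0.0
```

Run:
```python
from b import *
s=env.state(); print(s["eef_pos"],s["ft_force"])
o=[cv2.resize(env.read_camera("scene")[210:310,180:300],(394,328)),cv2.resize(env.read_camera("side")[150:250,250:370],(394,328))]
cv2.imwrite("pics/p2.png",np.hstack(o)[:,:,::-1])
```

```text
[ 466.60782826 -282.37287773  104.4531664 ] [-0.33079677 -0.58620693 -0.29797515]
```

View pics/p2.png

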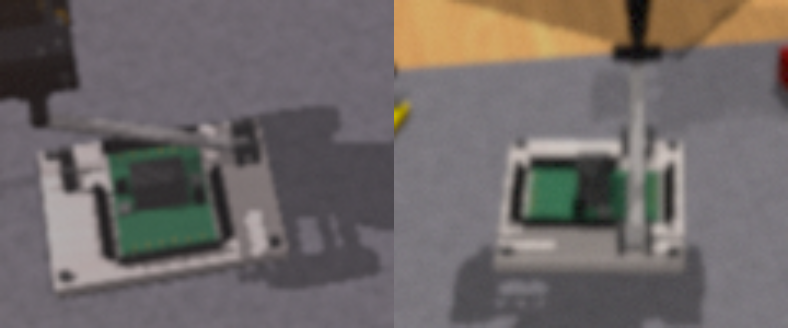

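The bar is coming down under the fingertip (left panel: grip at (40,110)). Continuing along the arc, slower.

{"fn": "carry_out", "kwargs": {"series": [[-0.008,-0.045,-0.12,0],[-0.008,-0.045,-0.12,0],[-0.008,-0.045,-0.12,0],[-0.008,-0.045,-0.12,0],[-0.008,-0.045,-0.12,0]]}}

```text
t: 20.1
eef_pos: [464.9, -293.6, 74.8]
tcp_rot: [-3.141, -0.0, 1.401]
ft_force: [0.8, 0.2, 0.6]
opening: 0.002
grip_force: 0.0
```

{"fn": "carry_out", "kwargs": {"series": [[-0.003,-0.02,-0.08,0],[-0.003,-0.02,-0.07,0],[-0.003,-0.02,-0.07,0],[-0.003,-0.02,-0.07,0],[-0.003,-0.01,-0.07,0]]}}

```text
t: 20.6
eef_pos: [464.3, -298.1, 57.2]
tcp_rot: [3.141, 0.0, 1.401]
ft_force: [0.3, 0.0, 0.2]
opening: 0.004
grip_force: 0.1
```

{"fn": "carry_out", "kwargs": {"series": [[0,-0.01,-0.06,0],[0,-0.01,-0.06,0],[0,-0.01,-0.05,0],[0,0,-0.05,0],[0,0,-0.04,0]]}}

```text
t: 21.1
eef_pos: [464.3, -299.4, 44.2]
tcp_rot: [3.142, -0.0, 1.401]
ft_force: [0.1, 0.5, 0.5]
opening: 0.005
grip_force: 0.1
```

{"fn": "carry_out", "kwargs": {"series": [[0,0,-0.03,0],[0,0,-0.02,0],[0,0,-0.01,0],[0,0,-0.01,0],[0,0,0,0]]}}

```text
t: 21.6
eef_pos: [464.3, -299.4, 41.4]
tcp_rot: [3.141, 0.0, 1.402]
ft_force: [-1.6, 0.2, 6.7]
opening: 0.007
grip_force: 3.4
```

{"fn": "carry_out", "kwargs": {"series": [[0,0,-0.01,0],[0,0,0,0],[0,0,-0.01,0],[0,0,0,0],[0,0,0,0]]}}

```text
t: 22.1
eef_pos: [464.4, -299.5, 41.1]
tcp_rot: [3.141, 0.001, 1.402]
ft_force: [-3.8, 1.6, 14.5]
opening: 0.004
grip_force: 7.3
```

{"fn": "carry_out", "kwargs": {"series": [[0,0,0.1,0],[0,0,0.4,0],[0,0,0.8,0],[0,0,0.9,0],[0,0,0,0]]}}

```text
t: 22.6
eef_pos: [466.0, -300.7, 155.1]
tcp_rot: [3.134, 0.004, 1.402]
ft_force: [0.3, -0.5, -0.5]
opening: 0.008
grip_force: 0.0
```

Run:
```python
from b import *
s=env.state(); print(s["eef_pos"],s["ft_force"])
o=[cv2.resize(env.read_camera("wrist")[60:400,140:500],(394,372)),cv2.resize(env.read_camera("scene")[220:310,180:280],(394,372))]
cv2.imwrite("pics/p3.png",np.hstack(o)[:,:,::-1])
```

```text
[ 465.99252925 -300.69892353  155.06103564] [ 0.301176   -0.45494854 -0.49880128]
```

View pics/p3.png

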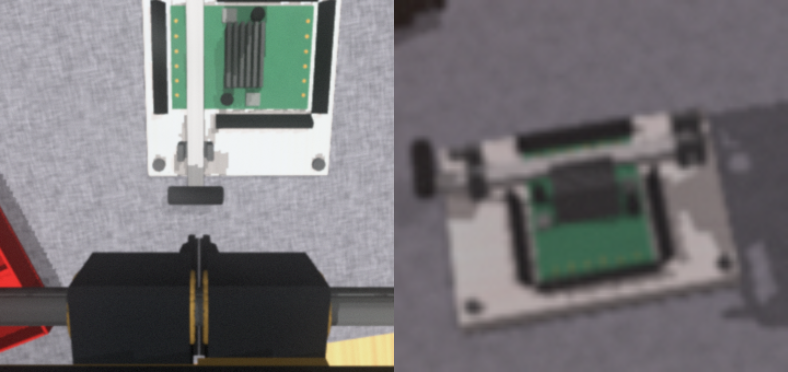

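The bar lies level over the board and sits in the fork (left panel: fork at (195,150), grip at (195,195)). The board is in the nest and the gripper is clear, so I'm handing in.

```bash
python3 -c "
from cell import env
print(env.job_done())"
```

```text
the job is handed in; nothing more can be done
None
```

The 100 x 70 mm board is flat in the nest of the aluminium fixture, the hold-down bar is home in its fork, and the arm is clear; I handed the job in at about 23 s of the 54 s allowed (no verdict came back).

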